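# Fetch the rinsing basket from the deep tank with the hook rod

## Task

Take the blue-handled hook rod from its wooden stand, reach down into the deep steel tank and fetch out the small basket hanging inside by its crossbar, easing it out from under the orange keeper by feel and without forcing it. Set the basket gently upright on the wooden drain board, wholly on it, unhook it, and hang the rod back in the fork of its stand. Touch the basket only with the hook and leave the other things on the bench where they are.

Things in the scene. Friction and masses are not known exactly. Their poses are not given: they have to be found in the camera images.
- tank: Open-topped stainless tank, fixed, z up. Outside 106 (x) x 74 (y) mm, 145 high; walls 3, floor 4; inside 100 x 68; a thin rim lip adds 6 mm round the mouth. Origin on the bench under its centre, axes along its sides. For |y| under 26 mm nothing but the basket obstructs the inside. Pressing basket or rod against tank or keeper with over 15 N damages them.
- tank_seat (a point): Tank's axes. Point on the tank's middle plane, 65 mm above the bench, 18 mm to -x of the tank's centre: where the middle of the hanging crossbar lies (+-2 mm). The bar's ends rest on two small seats on the inner y walls (|y| 26 to 34 mm), tops 4 mm below this point, with an orange keeper round them.
- tank_exit (a point): Tank's axes, fixed: 38 mm to +x of tank_seat, 65 mm up. Keeper, x from tank_seat: back post to -10, lip 8 to 25, roof over all. It varies UNMEASURED: lip top 5 to 25 mm over the seats, roof 10.5 above it, both sloping up to 0.15 rad up or down to +x. Lift the 8 mm bar till felt at the roof (7 to 28 up), draw it to +x to here, following the roof in light contact, then straight up.
- basket: Small open steel basket, loose, 0.20 to 0.33 kg: 50 (x) x 40 (y) mm, 24 deep, carried by a crossbar. Origin in the middle of the crossbar; x, y along its sides, z up. It hangs in the tank with its axes along the tank's.
- basket_bar (a point): Middle of the basket's crossbar, same axes as the basket. The bar is round, 8 mm thick, 64 long along y; two straps 17 to 20 mm either side of the middle carry the basket, its rim 28 mm and its underside 52 mm below the bar axis. The space under the bar's middle is free for the hook.
- rod: Hook rod, loose, 0.15 kg, same origin and axes as rod_grip.
- rod_grip (a point): Centre of the rod's blue square grip, 14 x 14 mm, 56 long, upright; z up along the rod. Below it a 26 x 26 mm flange, 4 thick, its underside 36 mm below this point, then a 6 mm round steel shank straight down to the J hook.
- rod_hook (a point): Foot of the shank (centre line), 136 mm below rod_grip, rod's axes. From here the 6 mm round steel turns 18 mm towards -x, then 10 mm up: a J hook with a 12 mm inner gap. Lowest point 3 mm below, tip's top 13 mm above. A carried bar's axis lies 7 mm above and about 9 mm to -x of this point.
- stand: Wooden rod stand, fixed, z up; origin on the bench under the hanging rod. Two level tines (x -20 to +52 mm, |y| 5 to 15, tops 120 mm up): a fork, 10 mm slot open to -x; post at x 38 to 52. The rod hangs at x = y = 0, flange on the tines, rod_grip 156 mm up, its axes along the stand's. It comes out by lifting some mm and moving to -x, and goes back the same way.
- board: Wooden drain board, fixed, 180 (x) x 160 (y) mm, 18 thick; origin at the centre of its underside, z up. The basket stands on it with the bar axis 70 mm above the bench.
- lunch_box: Bystander: round bentwood box, 106 across, 53 high; origin at the centre of its underside.
- yellow_tub: Bystander: yellow open tub 130 x 100 x 60 mm; origin at the centre of its underside.
- jar: Bystander: amber jar, 56 across, 90 high; origin at the centre of its underside.
There are look-alikes about, which are no part of the job. There is more than one size of the tank; the job needs the largest. What is shaped like the stand but green or red is not meant.

How it is judged (in metres and radians):
On the way, in this order (a step that is already met when the one before it is completed fails the run):
1. the rod is out of its stand, held in the gripper (horizontal distance between rod_grip and stand above 0.05 m and contact force between the fingers and rod above 2 N), for 0.2 s.
2. the basket hangs on the hook, clear of its seats, still deep in the tank (z of basket_bar in the frame of tank between 0.069 and 0.13 m and contact force between rod and basket above 0.8 N), for 0.1 s.
3. the basket, on the hook, is lifted clear of the tank's rim (height (world z) of basket_bar above 0.197 m and contact force between rod and basket above 0.8 N), for 0.1 s.
4. the basket stands upright on the board, unhooked (z of basket_bar in the frame of board between 0.066 and 0.074 m and x of basket_bar in the frame of board between -0.062 and 0.062 m and y of basket_bar in the frame of board between -0.052 and 0.052 m and angle between basket_bar's own z axis and vertical below 0.1 rad and linear speed of basket below 0.02 m/s and contact force between rod and basket below 0.05 N), for 0.2 s.
At the end, for the whole second after the job is handed in: Basket upright (0.1 rad) and still on the board, its bar's middle within 62 mm (board x) and 52 mm (y) of the board's centre, 70 +-4 mm up, free of the hook; rod hanging upright and still in the fork, its grip within 14 mm (x), 7 mm (y), 4 mm (height) of its place (all of step 4 and z of rod_grip in the frame of stand between 0.152 and 0.16 m and x of rod_grip in the frame of stand between -0.014 and 0.014 m and y of rod_grip in the frame of stand between -0.007 and 0.007 m and angle between rod_grip's own z axis and vertical below 0.1 rad and linear speed of rod below 0.02 m/s); the robot touches nothing.
It fails at once if the basket is pressed against the tank or keeper with more than 15 N (contact force between basket and tank above 15 N).
It fails at once if the rod is pressed against the tank or keeper with more than 15 N (contact force between rod and tank above 15 N).
It fails at once if the basket is set down on the board with more than 20 N (contact force between basket and board above 20 N).
It fails at once if the fingers touch the basket (contact force between the fingers and basket above 0.5 N).
It fails at once if a bystander is moved more than 15 mm (distance of any of lunch_box, yellow_tub, jar from where it was at the start of the episode above 0.015 m).
It also fails if it takes over 72 s, if anything falls off the work surface, if the arm or the gripper's body presses on something with over 40 N, if the wrist force passes 120 N, or if a joint passes its speed limit or range.

## Robot

A 6-joint arm with a two-finger parallel gripper is mounted at the origin on the work surface. World frame = base frame: x ahead of the robot, y to its left, z up, the work surface at z = 0. Lengths are in mm, angles in rad, forces in N, time in s.
With the tool pointing down it reaches from about 350 to 975 mm from the base axis. Payload 7.1 kg.
Tool frame: the origin (TCP) lies at the very end of the fingers, on their centre line; the grasp point (between the pads) lies 19 mm behind it; z points along the fingers, y is the direction in which the jaws open and shut (so a half turn about z gives the same grasp; the last joint's range is limited). The gripper opens to 88 mm and grips with 3 to 60 N. Pads are 20 mm wide; open, the fingers measure 115 mm over their backs; the gripper's body (75 mm by 178 mm) begins 61 mm behind the grasp point.
Start: joints at [1.089, 0.423, 1.63, -0, 1.089, -0.019], TCP at [279.002, 559.252, 222.675] pointing down, gripper open.
Joint ranges: [-3, 3], [-0.9, 2.11], [0.09, 2.58], [-1.31, 4.45], [0.11, 2.69], [-2.54, 2.54]. Speed limits (rad/s): [2.39, 2.39, 3.01, 3.14, 3.14, 3.14].

## Interface

Orientations are given as a rotation vector (axis times angle).
In Python, from workcell import * gives the robot as it stands.
- The arm moves only by the tool play_rows, never from a script. Its argument "plan" is text: rows parted by semicolons, each of 7 numbers parted by spaces: the finger opening in cm, from 0 to 8.78, then the shift along the tool's x, y, z in cm, then the turn, a rotation vector about the tool's x, y, z in degrees. A call has 1 to 20 rows; each row shifts and turns the commanded pose from where the row before left it, along the tool's axes as they then stand; what a row does not reach is not made up. A row lasts 1/8 s, in which the tool goes at most 62.5 mm and 10.7 degrees, less where a joint would pass 70% of its speed; a pose out of reach is approached as far as the arm can. A call is refused whole if a number of a shift passes 6.25 or a number of a turn 10.7, either way. A call with a gripper value outside its range is refused whole. The fingers move at their own pace and stop on an object; the grip force is fixed at half the most. Time passes only in rows, so rows that do not move let the fingers close. It gives the time, the measured TCP pose, the force and the opening at its end, in the units of the state.
- get_obs(): the state, without advancing time (a new reading comes with each control period).
- get_image(name): name is "side" or "top"; returns a dict with "pixels" (420x560x3 uint8, red, green, blue), "range_z" (420x560 float32, mm along the optical axis (not along the pixel's ray), 0 where there is no reading), "fx", "fy", "cx", "cy" (pixels), "distortion" ([k1, k2, p1, p2, k3] as OpenCV has them; the pictures are not rectified), "eye" and "attitude" of the camera in the world. Camera axes: x right, y down, z forward; pixel columns grow to the right and rows downward; lengths in mm; the calibration is good to about 2 mm. A picture is of the moment at which its call begins.
- close_job(): hands the job in, once; it reports no verdict.
The state is a dict: "t": time; "qpos": joint angles; "qvel": joint speeds; "joint_torque": joint torques, N m; "ee_pos": TCP position; "orientation": TCP orientation; "ft_force": force on the tool from outside, world axes, zero at the start; "moment": the same for the moment, N m; "width": finger opening in mm.
Only numpy, scipy, OpenCV 4.12 (cv2) and the standard library are available. Lean on these libraries where they do the work, as an engineer would, in place of code of your own. Each camera call takes 0.05 s, during which the arm holds its last target. There are 200 camera calls.

## Working session

There is one attempt and no reset: what is moved stays moved. The work goes in short steps, Python scripts to look and compute and a tool call to move; the robot and the scene stay as the last step left them, time stands still between calls to the robot, and variables do not carry over. Pictures are saved under pics/ and viewed, about 8 in all and at most 12, crops included, and the job is handed in when it is done.

Besides the shell and the picture viewer there is one more tool, called after "Emit:" as name(argument=value, ...) on one line, values as JSON. play_rows: Moves the arm, as the interface text tells. Its arguments: {"type":"object","properties":{"plan":{"type":"string"}},"required":["plan"]}

```bash
ls; mkdir -p pics; python3 - <<'E'
from workcell import *
import numpy as np,cv2
o=get_obs();print({k:np.round(v,3) for k,v in o.items()})
ims=[]
for n in ("top","side"):
    i=get_image(n); np.savez(f"{n}0.npz",**i)
    print(n,i['fx'],i['fy'],i['cx'],i['cy'],i['distortion'],i['eye'],i['attitude'])
    cv2.imwrite(f"pics/{n}0.png",i['pixels'][...,::-1])
E
```

```text
pics
{'t': np.float64(0.0), 'qpos': array([ 1.089,  0.424,  1.631, -0.   ,  1.089, -0.019]), 'qvel': array([-0.002,  0.001, -0.   ,  0.   , -0.001, -0.   ]), 'joint_torque': array([ 1.0000e-03, -5.4462e+01, -2.7368e+01,  6.4000e-02,  2.3000e-02,
       -0.0000e+00]), 'ee_pos': array([278.747, 558.736, 221.897]), 'orientation': array([-7.200e-01, -3.057e+00,  2.000e-03]), 'ft_force': array([ 0.743, -0.335, -0.593]), 'moment': array([ 0.002, -0.005,  0.003]), 'width': np.float64(87.911)}
top 415.24716842246926 415.24716842246926 268.40088342657333 208.3466731153985 [-0.06703535  0.          0.          0.          0.        ] [ 432.83069995  -82.81038172 1231.45306345] [-2.14388733  2.18286959 -0.09861713]
side 487.9389749626003 487.9389749626003 279.8003847995205 211.66224620066643 [-0.01944859  0.          0.          0.          0.        ] [ -75.47568109 -780.19304155  799.50169325] [-2.08341265  0.8060775  -0.41095234]
```

View pics/top0.png

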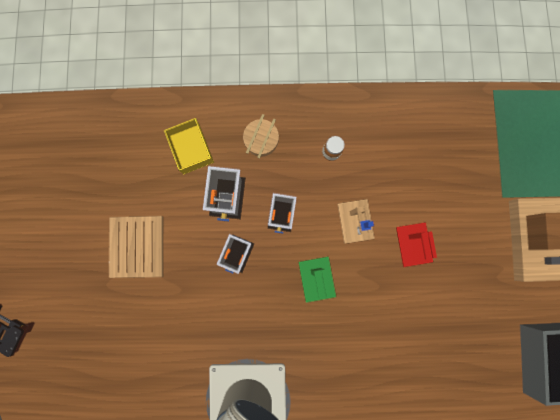

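View pics/side0.png

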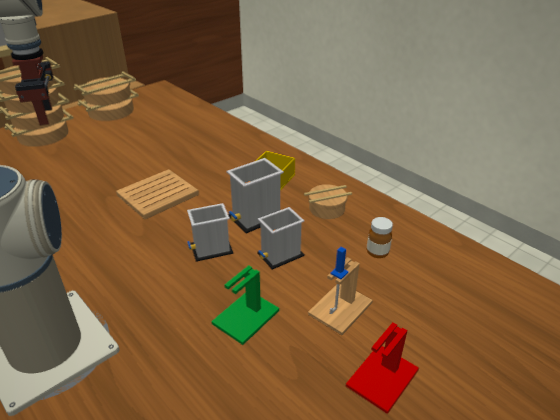

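Top view: the three tanks are at (222,190), (282,211) and (235,253). The one at (222,190) looks largest and has the basket in it. The stands are wooden with the blue rod at (357,222), green at (317,279) and red at (415,245); the wooden one is meant. The board is at (135,247). I'll measure these and confirm in an enlarged crop.

```bash
cat > h.py <<'E'
import numpy as np,cv2
from scipy.spatial.transform import Rotation as R
def load(n): return dict(np.load(n))
def cloud(i):
    h,w=i['range_z'].shape
    K=np.array([[i['fx'],0,i['cx']],[0,i['fy'],i['cy']],[0,0,1.]])
    u,v=np.meshgrid(np.arange(w),np.arange(h))
    p=cv2.undistortPoints(np.stack([u,v],-1).reshape(-1,1,2).astype(float),K,i['distortion']).reshape(h,w,2)
    z=i['range_z'][...,None].astype(float)
    P=np.concatenate([p*z,z],-1)@R.from_rotvec(i['attitude']).as_matrix().T+i['eye']
    P[i['range_z']==0]=np.nan
    return P
def box(P,m,name):
    q=P[m]; r=cv2.minAreaRect(q[:,:2].astype(np.float32)); print(name,m.sum(),'c',np.round(r[0],1),'sz',np.round(r[1],1),'ang',round(r[2],2),'z',np.round(np.percentile(q[:,2],[5,50,95]),1))
    return r
E
python3 - <<'E'
from h import *
i=load('top0.npz');P=cloud(i);Z=P[...,2]
def reg(a,b,c,d):
    m=np.zeros(Z.shape,bool);m[b:d,a:c]=1;return m
print('bench',np.nanmedian(Z[300:340,150:200]),np.nanmedian(Z[110:140,350:400]))
box(P,reg(100,205,170,290)&(Z>10),'board')
for n,r in dict(big=(195,155,250,232),mid=(262,185,302,240),small=(210,228,260,280)).items(): box(P,reg(*r)&(Z>90)&(Z<170),n)
box(P,reg(330,190,385,250)&(Z>8)&(Z<25),'standbase')
box(P,reg(330,190,385,250)&(Z>105)&(Z<130),'stand tines')
box(P,reg(330,190,385,250)&(Z>5),'stand all')
px=i['pixels'].astype(int)
blue=(px[...,2]>1.6*px[...,0])&(px[...,2]>90)&reg(330,190,385,250)
box(P,blue,'blue'); box(P,blue&(Z>170),'grip top')
s=load('side0.npz');S=cloud(s);q=s['pixels'].astype(int)
b=(q[...,2]>1.6*q[...,0])&(q[...,2]>90);b[:, :320]=0;b[:,370:]=0;b[:235]=0;b[290:]=0
box(S,b,'side blue');box(S,b&(S[...,2]>175),'side blue top')
z1=np.kron(i['pixels'][150:240,190:255],np.ones((6,6,1),np.uint8)); z2=np.kron(i['pixels'][190:250,330:390],np.ones((6,6,1),np.uint8))
c=np.zeros((540,760,3),np.uint8);c[:,:390]=z1;c[:360,400:]=z2;cv2.imwrite('pics/c1.png',c[...,::-1])
np.set_printoptions(linewidth=220)
print(np.round(Z[196:236:2,340:376:2]))
E
```

```text
bench -0.7133985504174234 -0.8533305195455796
board 3192 c [452.8 324.3] sz [178.9 162. ] ang 1.0 z [13.2 17.2 21.2]
big 717 c [598.   53.3] sz [ 86.8 118.5] ang 82.51 z [ 94.  142.7 146.9]
mid 277 c [ 541.3 -107.6] sz [64.5 89. ] ang 80.03 z [100.4 107.8 111.1]
small 290 c [427.3  25.5] sz [64.9 88.7] ang 66.59 z [100.9 107.9 111.4]
standbase 637 c [ 516.5 -327.4] sz [119.5  90.6] ang 7.81 z [ 8.2  9.9 14. ]
stand tines 233 c [ 512.3 -327. ] sz [72.1 31.4] ang 4.76 z [113.7 119.5 124.8]
stand all 1210 c [ 526.9 -329.4] sz [153.5 163.4] ang 2.93 z [  6.1  10.3 124.7]
blue 90 c [ 497.4 -328.2] sz [25. 20.] ang 19.45 z [nan nan nan]
grip top 24 c [ 496.3 -328.5] sz [10.9 10.9] ang 87.63 z [173.2 182.9 185.4]
side blue 254 c [ 494.7 -329.4] sz [25.4 23.8] ang 17.77 z [nan nan nan]
side blue top 51 c [ 496.  -330.7] sz [13.3 13.1] ang 10.46 z [177.2 183.3 185.6]
[[ -4.   0.  -1.   1.  -4.   1.  -3.  -4.  -2.  -0.  -4.   1.  -3.   0.   0.  -1.   0.  -0.]
 [  1.  -1.   3.  -2.  -3.   2.  -2.  -5.   1.   3.   0.   1.   2.  -1.   2.  -1.  -3.  -1.]
 [ -3.   0.  -1.   0.  -2.  -1.   2.   0.  
[... 931 characters left out ...]
7.  13. 117. 120.   6. 115. 124.   8.   2.  -1.]
 [  1.   5.   7.  16.  10.   7.  10.   9.   8.   8. 117. 123. 124. 121. 184. 181. 182.  -5.]
 [ -2.   7.   6.   5.  10.   7.  12.   6.  10.   8. 121. 122. 132. 158. 177. 181. 183.   1.]
 [ -1.  11.   8.  12.   9.   9.  10.  10.   9.   7. 118. 127. 135. 151. 184.  nan 184.   1.]
 [ -4.   9.   8.   5.  13.  13.   9.   9.   8.  28. 116. 122. 125. 122. 124. 123.  -5.  -2.]
 [ -3.   7.  12.   7.   7.  13.  11.   9.   8.  nan  11. 126. 121. 123. 122. 118.  13.   0.]
 [ -5.  -3.   5.   5.  13.   7.   8.   8.  12.  19.  10. 117. 120.   9. 120.   8.   7.  -2.]
 [ -2.   3.   9.  11.   9.  14.  11.   9.   4.  11.  37.  11.   8.   4.   9.   7.  12.  -1.]]
```

View pics/c1.png

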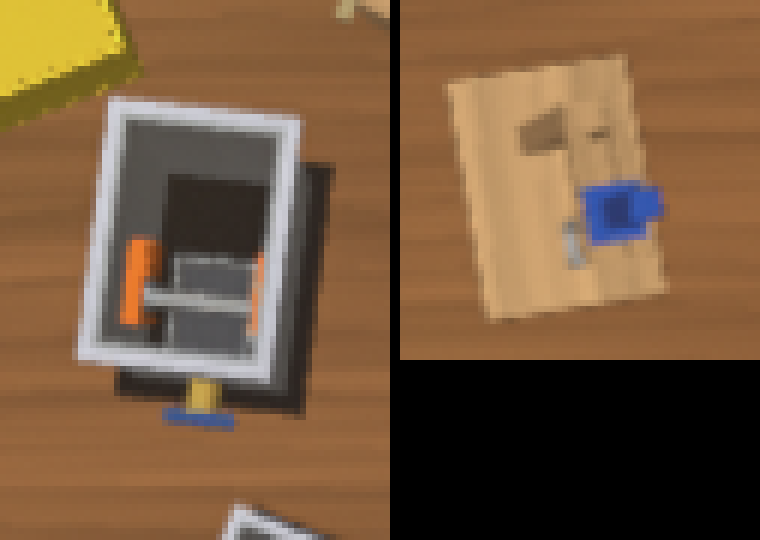

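Crop: the large tank at the left has the basket's grey bar at about crop (200,298), with the orange keepers on either side. The wooden stand at the right holds the blue grip at crop (620,210). Both identities are confirmed. The grip moves next, so I'll refine the bar and tank measurements and work out the approach.

```bash
cat >> h.py <<'E'
def yawmat(deg):  # tool y along world dir deg, z down
    a=np.radians(deg); y=np.array([np.cos(a),np.sin(a),0]); z=np.array([0,0,-1.]); return np.column_stack([np.cross(y,z),y,z])
def togo(o,p,deg):
    T=R.from_rotvec(o['orientation']).as_matrix()
    print('at',np.round(o['ee_pos'],1),'F',np.round(o['ft_force'],1),'w',round(float(o['width']),1),'t',round(float(o['t']),2))
    y=T[:,1];print('tool y yaw',np.degrees(np.arctan2(y[1],y[0])).round(2),'tilt',np.degrees(np.arccos(-T[2,2])).round(2))
    print('shift tool cm',np.round(T.T@(np.array(p)-o['ee_pos'])/10,2),'turn deg',np.round(np.degrees(R.from_matrix(T.T@yawmat(deg)).as_rotvec()),1), 'shift after turn cm',np.round(yawmat(deg).T@(np.array(p)-o['ee_pos'])/10,2))
E
python3 - <<'E'
from h import *
from workcell import *
from scipy.optimize import least_squares
i=load('top0.npz');P=cloud(i);Z=P[...,2];s=load('side0.npz');S=cloud(s)
# tank rim: fit rectangle by sampling
c=np.array([598,53.3])
def rim(P,name):
    Q=P.reshape(-1,3);m=(abs(Q[:,2]-145)<6)&(abs(Q[:,:2]-c)<75).all(1);q=Q[m][:,:2].astype(np.float32)
    r=cv2.minAreaRect(q);print(name,m.sum(),np.round(r[0],1),np.round(r[1],1),round(r[2],2))
rim(P,'top');rim(S,'side')
a=np.radians(-7.5);Rt=np.array([[np.cos(a),-np.sin(a)],[np.sin(a),np.cos(a)]])
L=(P[...,:2]-c)@Rt
m=(abs(L[...,0])<46)&(abs(L[...,1])<16)&(Z>55)&(Z<77)
print('bar local',m.sum(),np.round(np.c_[L[m],Z[m]][:40],1).tolist())
q=s['pixels'].astype(int)
o=get_obs();togo(o,(496.2,-329.5,142),7.8)
# stand yaw from tines/base in side
for n,C in(('top',P),('side',S)):
    Q=C.reshape(-1,3);
    for lo,hi in((6,14),(114,124)):
        k=(Q[:,2]>lo)&(Q[:,2]<hi)&(abs(Q[:,0]-516)<75)&(abs(Q[:,1]+328)<60)
        r=cv2.minAreaRect(Q[k][:,:2].astype(np.float32));print(n,lo,k.sum(),np.round(r[0],1),np.round(r[1],1),round(r[2],2))
E
```

```text
top 490 [597.9  53.2] [ 86.6 118.5] 82.66
side 446 [596.8  53.6] [ 91.6 122.4] 84.16
bar local 31 [[-18.5, 16.0, 67.8], [-18.2, 13.0, 68.6], [-17.9, 10.2, 68.4], [-18.0, 6.8, 72.6], [-17.0, 4.9, 66.5], [-16.9, 1.8, 68.1], [-16.9, -1.3, 70.5], [-16.4, -4.0, 69.1], [-16.2, -6.9, 70.2], [-21.3, 15.6, 67.7], [-21.0, 12.8, 67.7], [-20.4, 10.3, 65.1], [-20.4, 7.1, 68.2], [-19.6, 4.9, 63.6], [-19.7, 1.5, 67.7], [-20.0, -2.0, 73.1], [-19.3, -4.4, 70.0], [-19.0, -7.2, 69.9], [-18.4, -9.7, 67.5], [-18.5, -13.0, 70.9], [-18.0, -15.6, 69.2], [-23.2, 10.0, 65.1], [-23.2, 6.7, 68.3], [-22.6, 4.2, 65.9], [-22.1, 1.7, 63.7], [-22.3, -1.8, 68.7], [-21.7, -4.3, 66.3], [-21.3, -7.0, 65.4], [-21.4, -10.3, 68.8], [-20.9, -12.9, 67.5], [-20.5, -15.6, 66.6]]
at [278.8 558.8 222. ] F [-0.4 -0.6  0.3] w 87.7 t 0.1
tool y yaw 63.48 tilt 0.08
shift tool cm [-59.11 -69.77   8.09] turn deg [-0.1  0.  55.7] shift after turn cm [-90.96   9.49   8.  ]
top 6 789 [ 513.8 -325.4] [125.2  96.9] 8.64
top 114 199 [ 512.4 -328.1] [71.8 31. ] 6.44
side 6 1467 [ 515.7 -327.7] [122.9  91.3] 8.32
side 114 259 [ 512.4 -328.4] [74.5 31.4] 7.87
```

Emit:
play_rows(plan="6 -2.96 -3.49 0 0 0 0;6 -3.28 -3.88 0 0 0 0;6 -3.28 -3.88 0 0 0 0;6 -3.28 -3.88 0 0 0 0;6 -3.28 -3.88 0 0 0 0;6 -3.28 -3.88 0 0 0 0;6 -3.28 -3.88 0 0 0 0;6 -3.28 -3.88 0 0 0 0;6 -3.28 -3.88 0 0 0 0;6 -3.28 -3.88 0 0 0 0;6 -3.28 -3.88 0 0 0 0;6 -3.28 -3.88 0 0 0 0;6 -3.28 -3.88 0 0 0 0;6 -3.28 -3.88 0 0 0 0;6 -3.28 -3.88 0 0 0 0;6 -3.28 -3.88 0 0 0 0;6 -3.28 -3.88 0 0 0 0;6 -3.28 -3.88 0 0 0 0")

```text
t: 2.35
ee_pos: [494.4, -326.0, 222.3]
orientation: [-0.721, -3.057, -0.001]
ft_force: [1.3, -0.4, -0.6]
width: 60.2
```

Emit:
play_rows(plan="5 0 0 0 0 0 9.3;5 0 0 0 0 0 9.3;5 0 0 0 0 0 9.3;5 0 0 0 0 0 9.3;5 0 0 0 0 0 9.3;5 0 0 0 0 0 9.0;5 0 0 0 0 0 0")

```text
t: 3.22
ee_pos: [494.1, -324.2, 222.3]
orientation: [-2.059, -2.372, 0.0]
ft_force: [0.8, -0.2, -0.6]
width: 49.9
```

```bash
python3 - <<'E'
from h import *
from workcell import *
togo(get_obs(),(496.3,-329.8,142),8)
E
```

```text
at [ 494.1 -324.2  222.3] F [ 0.8 -0.2 -0.6] w 49.9 t 3.23
tool y yaw 8.06 tilt 0.04
shift tool cm [-0.59  0.14  8.03] turn deg [-0.  -0.   0.1] shift after turn cm [-0.58  0.14  8.03]
```

Emit:
play_rows(plan="5 -0.6 0.14 0 0 0 0;5 0 0 2 0 0 0;5 0 0 2 0 0 0;5 0 0 2 0 0 0;5 0 0 1 0 0 0;5 0 0 0.5 0 0 0;5 0 0 0.5 0 0 0;5 0 0 0 0 0 0;0 0 0 0 0 0 0;0 0 0 0 0 0 0;0 0 0 0 0 0 0;0 0 0 0 0 0 0;0 0 0 0 0 0 0;0 0 0 0 0 0 0")

```text
t: 4.97
ee_pos: [496.6, -330.1, 142.7]
orientation: [2.061, 2.371, 0.0]
ft_force: [-0.0, 0.9, 1.1]
width: 14.0
```

```bash
python3 - <<'E'
from h import *
from workcell import *
togo(get_obs(),(496.3,-329.8,142),8)
for n in('top','side'):
    i=get_image(n);np.savez(n+'1.npz',**i);P=cloud(i);q=i['pixels'].astype(int)
    b=(q[...,2]>1.6*q[...,0])&(q[...,2]>90)&(abs(P[...,0]-496)<30)&(abs(P[...,1]+330)<30);box(P,b,n)
    if n=='side': cv2.imwrite('pics/s1.png',cv2.resize(i['pixels'][200:340,280:400,::-1],None,fx=4,fy=4))
E
```

```text
at [ 496.6 -330.1  142.7] F [-0.   0.9  1.1] w 14.0 t 4.97
tool y yaw 7.98 tilt 0.01
shift tool cm [ 0.04 -0.03  0.07] turn deg [ 0.  0. -0.] shift after turn cm [ 0.04 -0.03  0.07]Traceback (most recent call last):
  File "<stdin>", line 6, in <module>
  File "h.py", line 14, in box
    q=P[m]; r=cv2.minAreaRect(q[:,:2].astype(np.float32)); print(name,m.sum(),'c',np.round(r[0],1),'sz',np.round(r[1],1),'ang',round(r[2],2),'z',np.round(np.percentile(q[:,2],[5,50,95]),1))
                                                                                                                                                          ~~~~~~~~~~~~~^^^^^^^^^^^^^^^^^^
    return _quantile_unchecked(
        a, q, axis, out, overwrite_input, method, keepdims, weights)
    return _ureduce(a,
                    func=_quantile_ureduce_func,
    ...<5 lines>...
                    overwrite_input=overwrite_input,
                    method=method)
    r = func(a, **kwargs)
    result = _quantile(arr,
                       quantiles=q,
    ...<2 lines>...
                       out=out,
                       weights=wgt)
    slices_having_nans = np.isnan(arr[-1, ...])
                                  ~~~^^^^^^^^^
IndexError: index -1 is out of bounds for axis 0 with size 0
```

Emit:
play_rows(plan="0 0 0 -0.5 0 0 0;0 0 0 -0.5 0 0 0;0 0 0 -0.2 0 0 0;0 0 0 0 0 0 0;0 0 -1 0 0 0 0;0 0 -2 0 0 0 0;0 0 -2 0 0 0 0;0 0 -2 0 0 0 0;0 0 -2 0 0 0 0;0 0 0 -2 0 0 0;0 0 0 -4 0 0 0;0 0 0 -4 0 0 0;0 0 0 -4 0 0 0;0 0 0 -1 0 0 0;0 0 0 0 0 0 0;0 0 0 0 0 0 0")

```text
t: 7.02
ee_pos: [406.6, -342.0, 302.8]
orientation: [-2.06, -2.368, -0.0]
ft_force: [-0.6, 0.8, -1.7]
width: 13.9
```

```bash
python3 - <<'E'
from h import *
from workcell import *
o=get_obs();togo(o,(611.6,51.5,305),-7.3)
i=get_image('side');np.savez('side1.npz',**i);P=cloud(i);Q=P.reshape(-1,3)
d=Q-o['ee_pos']
T=R.from_rotvec(o['orientation']).as_matrix();L=d@T  # tool coords
z=-L[:,2]
for a,b in((-60,-50),(-75,-60),(-90,-75),(-105,-90),(-118,-105),(-130,-118)):
    m=(z>a)&(z<b)&(abs(L[:,0])<30)&(abs(L[:,1])<35)
    print(a,m.sum(),np.round([np.median(L[m][:,0]),np.median(L[m][:,1]),L[m][:,1].min(),L[m][:,1].max()],1) if m.sum() else '')
cv2.imwrite('pics/s2.png',cv2.resize(i['pixels'][100:340,220:420,::-1],None,fx=2.5,fy=2.5))
E
```

```text
at [ 406.6 -342.   302.8] F [-0.6  0.8 -1.7] w 13.9 t 7.03
tool y yaw 7.98 tilt 0.17
shift tool cm [36.12 25.77 -0.19] turn deg [-0.1 -0.1 15.3] shift after turn cm [41.64 15.34 -0.22]
-60 14 [-1.1 -2.  -5.  -0.4]
-75 23 [-0.7 -2.4 -3.7  1. ]
-90 20 [-1.2 -2.6 -5.4  1.9]
-105 20 [-1.2 -2.  -5.2  0.5]
-118 41 [ -1.   -4.2 -21.7   2.4]
-130 26 [ -1.4 -11.5 -23.   -1.6]
```

View pics/s2.png

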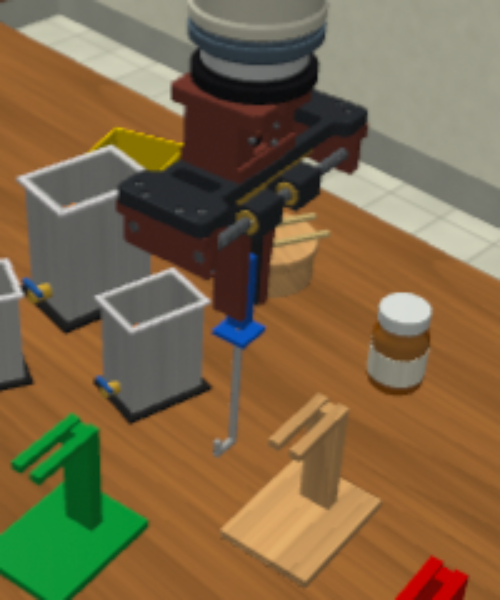

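Crop: the rod hangs straight in the gripper at (240,370), with the hook at (222,448) and the stand empty. I'm moving it over the tank.

Emit:
play_rows(plan="0 2 1.43 0 0 0 0;0 4.01 2.86 0 0 0 0;0 4.01 2.86 0 0 0 0;0 4.01 2.86 0 0 0 0;0 4.01 2.86 0 0 0 0;0 4.01 2.86 0 0 0 0;0 4.01 2.86 0 0 0 0;0 4.01 2.86 0 0 0 0;0 4.01 2.86 0 0 0 0;0 2 1.43 0 0 0 0;0 0 0 0 0 0 7.7;0 0 0 0 0 0 7.6;0 0 0 0 0 0 0;0 0 0 0 0 0 0")

```text
t: 8.82
ee_pos: [612.0, 50.0, 304.2]
orientation: [-2.356, -2.077, 0.001]
ft_force: [0.8, -0.3, -1.2]
width: 13.6
```

```bash
python3 - <<'E'
from h import *
from workcell import *
o=get_obs();togo(o,(611.6,51.5,166.7),-7.3)
E
```

```text
at [612.   50.  304.2] F [ 0.8 -0.3 -1.2] w 13.6 t 8.82
tool y yaw -7.2 tilt 0.05
shift tool cm [ 0.15 -0.04 13.75] turn deg [-0.   0.   0.1] shift after turn cm [ 0.15 -0.06 13.75]
```

Emit:
play_rows(plan="0 0.15 0 0 0 0 0;0 0 0 1.5 0 0 0;0 0 0 1.5 0 0 0;0 0 0 1.5 0 0 0;0 0 0 1.5 0 0 0;0 0 0 1.5 0 0 0;0 0 0 1.5 0 0 0;0 0 0 1.5 0 0 0;0 0 0 1.5 0 0 0;0 0 0 1 0 0 0;0 0 0 0.7 0 0 0;0 0 0 0 0 0 0;0 0 0 0 0 0 0")

```text
t: 10.45
ee_pos: [612.8, 52.0, 168.1]
orientation: [2.358, 2.075, 0.001]
ft_force: [0.5, 0.1, -1.1]
width: 13.9
```

```bash
python3 - <<'E'
from h import *
from workcell import *
o=get_obs()
c=np.array([597.7,53.3]);a=np.radians(-7.3)
for tx in(14,-11):
  togo(o,(*(c+[np.cos(a)*tx,np.sin(a)*tx]),166.7),-7.3)
i=get_image('top');P=cloud(i)
cv2.imwrite('pics/t2.png',cv2.resize(i['pixels'][150:240,180:260,::-1],None,fx=6,fy=6))
E
```

```text
at [612.8  52.  168.1] F [ 0.5  0.1 -1.1] w 13.9 t 10.45
tool y yaw -7.32 tilt 0.05
shift tool cm [-0.06 -0.12  0.14] turn deg [ 0. -0. -0.] shift after turn cm [-0.06 -0.12  0.14]
at [612.8  52.  168.1] F [ 0.5  0.1 -1.1] w 13.9 t 10.45
tool y yaw -7.32 tilt 0.05
shift tool cm [-0.06 -2.62  0.14] turn deg [ 0. -0. -0.] shift after turn cm [-0.06 -2.62  0.14]
```

Emit:
play_rows(plan="0 0 0 0.15 0 0 0;0 0 -0.3 0 0 0 0;0 0 -0.3 0 0 0 0;0 0 -0.3 0 0 0 0;0 0 -0.3 0 0 0 0;0 0 -0.3 0 0 0 0;0 0 -0.2 0 0 0 0;0 0 -0.2 0 0 0 0;0 0 -0.2 0 0 0 0;0 0 -0.1 0 0 0 0;0 0 -0.1 0 0 0 0;0 0 0 0 0 0 0")

```text
t: 12.0
ee_pos: [589.6, 54.9, 166.2]
orientation: [-2.359, -2.075, 0.0]
ft_force: [-0.2, -1.0, -1.0]
width: 14.2
```

Emit:
play_rows(plan="0 0 -0.1 0 0 0 0;0 0 -0.1 0 0 0 0;0 0 -0.1 0 0 0 0;0 0 0 0 0 0 0;0 0 0 0 0 0 0")

```text
t: 12.62
ee_pos: [586.7, 55.2, 166.2]
orientation: [2.359, 2.075, 0.0]
ft_force: [-0.5, -0.5, -1.7]
width: 14.1
```

```bash
python3 - <<'E'
from h import *
from workcell import *
o=get_obs()
c=np.array([597.7,53.3]);a=np.radians(-7.3)
for tx in(-11,):
  togo(o,(*(c+[np.cos(a)*tx,np.sin(a)*tx]),166.7),-7.3)
E
```

```text
at [586.7  55.2 166.2] F [-0.5 -0.5 -1.7] w 14.1 t 12.62
tool y yaw -7.31 tilt 0.0
shift tool cm [-0.05  0.02 -0.05] turn deg [ 0.  0. -0.] shift after turn cm [-0.05  0.02 -0.05]
```

Emit:
play_rows(plan="0 0 0 -0.2 0 0 0;0 0 0 -0.2 0 0 0;0 0 0 -0.2 0 0 0;0 0 0 -0.2 0 0 0;0 0 0 -0.1 0 0 0;0 0 0 0 0 0 0;0 0 0 0 0 0 0")

```text
t: 13.5
ee_pos: [586.6, 55.3, 175.1]
orientation: [-2.359, -2.075, 0.0]
ft_force: [-0.2, -0.3, -2.0]
width: 13.9
```

```bash
python3 - <<'E'
from h import *
from workcell import *
i=get_image('top');P=cloud(i);print(np.round(get_obs()['ft_force'],1))
cv2.imwrite('pics/t3.png',cv2.resize(i['pixels'][150:240,180:260,::-1],None,fx=6,fy=6))
i=get_image('side');cv2.imwrite('pics/s3.png',cv2.resize(i['pixels'][120:240,200:320,::-1],None,fx=5,fy=5))
E
```

```text
[-0.3 -0.7 -1.8]
```

Emit:
play_rows(plan="0 0 0 -0.2 0 0 0;0 0 0 -0.2 0 0 0;0 0 0 -0.1 0 0 0;0 0 0 -0.1 0 0 0;0 0 0 -0.1 0 0 0;0 0 0 0 0 0 0;0 0 0 0 0 0 0")

```text
t: 14.48
ee_pos: [586.5, 55.3, 182.0]
orientation: [-2.358, -2.075, 0.0]
ft_force: [-0.0, -0.1, -4.6]
width: 13.6
```

```bash
python3 - <<'E'
from workcell import *
import numpy as np
for _ in range(3): o=get_obs();print(np.round(o['ft_force'],1),np.round(o['moment'],3),np.round(o['ee_pos'],1)); get_image('top')
E
```

```text
[-0.  -0.1 -4.6] [-0.021  0.006 -0.031] [586.5  55.3 182. ]
[-0.4 -0.6 -3.5] [-0.037  0.055  0.004] [586.6  55.2 182. ]
[-0.1  0.6 -2.9] [-0.014 -0.009 -0.007] [586.6  55.2 182.1]
```

Emit:
play_rows(plan="0 0 0 -0.1 0 0 0;0 0 0 -0.1 0 0 0;0 0 0 -0.1 0 0 0;0 0 0 -0.1 0 0 0;0 0 0 0 0 0 0;0 0 0 0 0 0 0")

```text
t: 15.38
ee_pos: [586.6, 55.2, 186.2]
orientation: [-2.359, -2.075, 0.0]
ft_force: [-0.3, 0.2, -2.8]
width: 13.5
```

```bash
python3 - <<'E'
from workcell import *
import numpy as np
F=[]
for _ in range(5): o=get_obs();F.append(np.r_[o['ft_force'],o['moment']*100,o['ee_pos']]); get_image('top')
print(np.round(F,1),np.round(np.mean(F,0),2))
E
```

```text
[[-3.000e-01  2.000e-01 -2.800e+00 -9.500e+00  7.000e+00 -5.600e+00
   5.866e+02  5.520e+01  1.862e+02]
 [-1.000e-01 -6.000e-01 -3.700e+00 -6.000e-01  6.200e+00 -7.000e-01
   5.867e+02  5.530e+01  1.862e+02]
 [ 3.000e-01  0.000e+00 -3.400e+00 -9.300e+00  3.800e+00 -2.400e+00
   5.866e+02  5.530e+01  1.861e+02]
 [-6.000e-01  9.000e-01 -4.400e+00 -5.700e+00  8.000e+00  2.800e+00
   5.866e+02  5.520e+01  1.861e+02]
 [-7.000e-01  7.000e-01 -3.200e+00 -7.900e+00  6.100e+00  1.500e+00
   5.866e+02  5.520e+01  1.861e+02]] [-2.8000e-01  2.3000e-01 -3.4800e+00 -6.5800e+00  6.2400e+00 -8.7000e-01
  5.8664e+02  5.5250e+01  1.8615e+02]
```

View pics/t3.png

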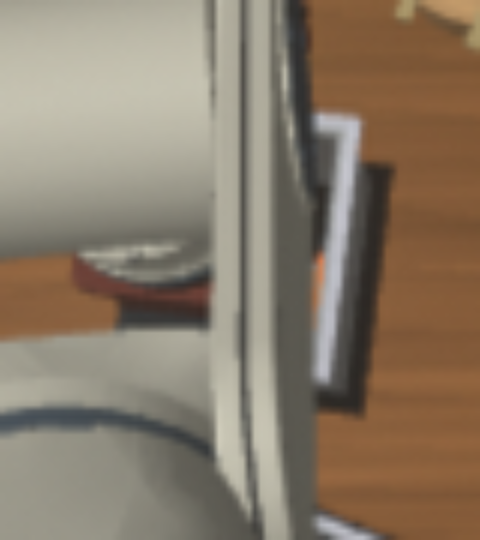

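The arm hides the tank from above, but the wrist force of about -3.5 N shows the basket hanging. From here I go up by feel.

Emit:
play_rows(plan="0 0 0 -0.1 0 0 0;0 0 0 -0.05 0 0 0;0 0 0 0 0 0 0")

```text
t: 16.0
ee_pos: [586.7, 55.2, 187.8]
orientation: [2.359, 2.075, 0.0]
ft_force: [-0.3, -0.2, -3.8]
width: 13.3
```

Emit:
play_rows(plan="0 0 0 -0.1 0 0 0;0 0 0 -0.05 0 0 0;0 0 0 0 0 0 0")

```text
t: 16.38
ee_pos: [586.7, 55.2, 189.2]
orientation: [2.359, 2.075, 0.0]
ft_force: [0.6, -0.9, -2.8]
width: 14.1
```

Emit:
play_rows(plan="0 0 0 -0.1 0 0 0;0 0 0 -0.05 0 0 0;0 0 0 0 0 0 0")

```text
t: 16.75
ee_pos: [586.7, 55.2, 190.7]
orientation: [2.359, 2.075, 0.0]
ft_force: [0.3, -0.9, -3.6]
width: 13.8
```

Emit:
play_rows(plan="0 0 0 -0.1 0 0 0;0 0 0 -0.1 0 0 0;0 0 0 0 0 0 0")

```text
t: 17.12
ee_pos: [586.7, 55.3, 192.8]
orientation: [2.359, 2.075, 0.0]
ft_force: [-0.4, 0.8, -2.8]
width: 13.8
```

Emit:
play_rows(plan="0 0 0 -0.1 0 0 0;0 0 0 -0.1 0 0 0;0 0 0 0 0 0 0")

```text
t: 17.5
ee_pos: [586.8, 55.3, 194.8]
orientation: [2.359, 2.075, 0.0]
ft_force: [0.9, -0.7, -4.5]
width: 13.5
```

Emit:
play_rows(plan="0 0 0 0 0 0 0;0 0 0 -0.1 0 0 0;0 0 0 0 0 0 0")

```text
t: 17.88
ee_pos: [586.7, 55.3, 195.8]
orientation: [2.359, 2.075, 0.0]
ft_force: [-0.0, 0.3, -3.2]
width: 13.4
```

Emit:
play_rows(plan="0 0 0 -0.1 0 0 0;0 0 0 -0.1 0 0 0;0 0 0 0 0 0 0")

```text
t: 18.25
ee_pos: [586.8, 55.3, 197.8]
orientation: [2.359, 2.075, 0.0]
ft_force: [-1.1, -0.3, -3.8]
width: 13.7
```

Emit:
play_rows(plan="0 0 0 -0.1 0 0 0;0 0 0 -0.1 0 0 0;0 0 0 0 0 0 0")

```text
t: 18.62
ee_pos: [586.7, 55.3, 199.8]
orientation: [2.359, 2.075, 0.0]
ft_force: [-0.4, 0.2, -4.3]
width: 13.7
```

Emit:
play_rows(plan="0 0 0 -0.1 0 0 0;0 0 0 -0.1 0 0 0;0 0 0 0 0 0 0")

```text
t: 19.0
ee_pos: [586.3, 55.2, 200.8]
orientation: [-2.358, -2.075, 0.001]
ft_force: [1.8, -0.8, -13.6]
width: 14.0
```

Roof felt at TCP z of about 200.8; the arm's stiffness is about 10 N/mm. Backing off to light contact before drawing the bar to +x.

Emit:
play_rows(plan="0 0 0 0.08 0 0 0;0 0 0 0 0 0 0;0 0 0 0 0 0 0")

```text
t: 19.38
ee_pos: [586.4, 55.3, 200.7]
orientation: [-2.358, -2.075, 0.001]
ft_force: [0.7, -0.6, -12.1]
width: 13.8
```

Emit:
play_rows(plan="0 0 0.1 0 0 0 0;0 0 0.1 0 0 0 0;0 0 0.1 0 0 0 0;0 0 0 0 0 0 0")

```text
t: 19.88
ee_pos: [589.2, 54.9, 200.7]
orientation: [-2.358, -2.075, 0.001]
ft_force: [-2.7, -0.3, -9.5]
width: 13.8
```

Emit:
play_rows(plan="0 0 0 0.05 0 0 0;0 0 0.1 0 0 0 0;0 0 0.1 0 0 0 0;0 0 0 0 0 0 0")

```text
t: 20.38
ee_pos: [592.3, 54.6, 200.9]
orientation: [2.358, 2.075, 0.002]
ft_force: [-0.6, 0.3, -5.4]
width: 13.7
```

Emit:
play_rows(plan="0 0 0.1 0 0 0 0;0 0 0.1 0 0 0 0;0 0 0 0 0 0 0")

```text
t: 20.75
ee_pos: [594.2, 54.4, 200.8]
orientation: [2.358, 2.075, 0.002]
ft_force: [-0.5, -0.0, -3.7]
width: 13.4
```

Emit:
play_rows(plan="0 0 0.1 -0.02 0 0 0;0 0 0.1 -0.03 0 0 0;0 0 0 0 0 0 0")

```text
t: 21.12
ee_pos: [595.7, 54.1, 200.9]
orientation: [2.359, 2.075, 0.0]
ft_force: [0.3, -0.2, -3.2]
width: 14.1
```

Emit:
play_rows(plan="0 0 0.1 -0.04 0 0 0;0 0 0.1 -0.04 0 0 0;0 0 0 0 0 0 0")

```text
t: 21.5
ee_pos: [597.4, 53.8, 201.4]
orientation: [-2.358, -2.075, 0.001]
ft_force: [-0.5, -0.3, -5.7]
width: 14.2
```

Emit:
play_rows(plan="0 0 0.1 -0.01 0 0 0;0 0 0.1 -0.01 0 0 0;0 0 0.1 -0.01 0 0 0;0 0 0 0 0 0 0")

```text
t: 22.0
ee_pos: [600.6, 53.4, 201.9]
orientation: [-2.359, -2.075, 0.0]
ft_force: [-0.0, -0.1, -5.3]
width: 13.7
```

Emit:
play_rows(plan="0 0 0.1 -0.01 0 0 0;0 0 0.1 -0.01 0 0 0;0 0 0.1 -0.01 0 0 0;0 0 0.1 -0.01 0 0 0;0 0 0 0 0 0 0")

```text
t: 22.62
ee_pos: [604.7, 53.0, 202.4]
orientation: [2.359, 2.075, 0.0]
ft_force: [-0.6, 1.2, -5.0]
width: 13.9
```

Emit:
play_rows(plan="0 0 0.1 -0.01 0 0 0;0 0 0.1 -0.01 0 0 0;0 0 0.1 -0.01 0 0 0;0 0 0.1 -0.01 0 0 0;0 0 0 0 0 0 0")

```text
t: 23.25
ee_pos: [608.7, 52.4, 202.8]
orientation: [2.358, 2.075, 0.0]
ft_force: [-0.1, 0.6, -4.9]
width: 13.9
```

Emit:
play_rows(plan="0 0 0.1 -0.01 0 0 0;0 0 0.1 -0.01 0 0 0;0 0 0.1 -0.01 0 0 0;0 0 0.1 -0.01 0 0 0;0 0 0.1 -0.01 0 0 0;0 0 0 0 0 0 0")

```text
t: 24.0
ee_pos: [613.6, 51.8, 203.3]
orientation: [2.359, 2.075, 0.0]
ft_force: [0.5, 0.1, -3.8]
width: 13.9
```

Emit:
play_rows(plan="0 0 0.1 -0.01 0 0 0;0 0 0.1 -0.01 0 0 0;0 0 0.1 -0.01 0 0 0;0 0 0.1 -0.01 0 0 0;0 0 0.1 -0.01 0 0 0;0 0 0.1 -0.01 0 0 0;0 0 0 0 0 0 0")

```text
t: 24.88
ee_pos: [619.4, 51.1, 203.9]
orientation: [2.359, 2.075, -0.0]
ft_force: [-0.6, 0.1, -2.7]
width: 14.0
```

Emit:
play_rows(plan="0 0 0.1 0 0 0 0;0 0 0.1 0 0 0 0;0 0 0.1 0 0 0 0;0 0 0.1 0 0 0 0;0 0 0.1 0 0 0 0;0 0 0.1 0 0 0 0;0 0 0 0 0 0 0")

```text
t: 25.75
ee_pos: [625.4, 50.3, 203.9]
orientation: [2.359, 2.075, 0.0]
ft_force: [0.7, -0.3, -3.9]
width: 13.9
```

```bash
python3 - <<'E'
from h import *
from workcell import *
o=get_obs()
c=np.array([597.7,53.3]);a=np.radians(-7.3)
togo(o,(*(c+[np.cos(a)*29,np.sin(a)*29]),166.7),-7.3)
E
```

```text
at [625.4  50.3 203.9] F [ 0.7 -0.3 -3.9] w 13.9 t 25.75
tool y yaw -7.32 tilt 0.0
shift tool cm [-0.05  0.11  3.72] turn deg [ 0.  0. -0.] shift after turn cm [-0.05  0.11  3.72]
```

Emit:
play_rows(plan="0 0 0.1 0 0 0 0;0 0 0 -0.1 0 0 0;0 0 0 -0.1 0 0 0;0 0 0 0 0 0 0")

```text
t: 26.25
ee_pos: [626.4, 50.2, 206.0]
orientation: [2.359, 2.075, 0.0]
ft_force: [0.0, -0.4, -2.4]
width: 13.4
```

Emit:
play_rows(plan="0 0 0 -0.15 0 0 0;0 0 0 -0.15 0 0 0;0 0 0 -0.15 0 0 0;0 0 0 -0.15 0 0 0;0 0 0 0 0 0 0")

```text
t: 26.88
ee_pos: [626.4, 50.2, 212.0]
orientation: [2.358, 2.075, 0.0]
ft_force: [0.1, 0.6, -2.6]
width: 13.4
```

Emit:
play_rows(plan="0 0 0 -0.3 0 0 0;0 0 0 -0.6 0 0 0;0 0 0 -1 0 0 0;0 0 0 -1 0 0 0;0 0 0 -1 0 0 0;0 0 0 -1 0 0 0;0 0 0 -1 0 0 0;0 0 0 -1 0 0 0;0 0 0 -1 0 0 0;0 0 0 -1 0 0 0;0 0 0 -1 0 0 0;0 0 0 -1 0 0 0;0 0 0 -1 0 0 0;0 0 0 -0.6 0 0 0;0 0 0 -0.3 0 0 0;0 0 0 0 0 0 0;0 0 0 0 0 0 0;0 0 0 0 0 0 0")

```text
t: 29.12
ee_pos: [626.2, 50.2, 339.5]
orientation: [-2.358, -2.075, 0.001]
ft_force: [0.7, 0.0, -3.6]
width: 14.0
```

```bash
python3 - <<'E'
from h import *
from workcell import *
o=get_obs()
a=np.radians(-7.3)
p=np.array([452.8,324.3])+9*np.array([np.cos(a),np.sin(a)])
togo(o,(*p,345),-7.3)
i=get_image('side');np.savez('side2.npz',**i)
cv2.imwrite('pics/s4.png',cv2.resize(i['pixels'][40:260,150:370,::-1],None,fx=2.7,fy=2.7))
E
```

```text
at [626.2  50.2 339.5] F [ 0.7  0.  -3.6] w 14.0 t 29.12
tool y yaw -7.32 tilt 0.04
shift tool cm [ 24.98 -19.79  -0.54] turn deg [-0.  0. -0.] shift after turn cm [ 24.99 -19.78  -0.55]
```

View pics/s4.png

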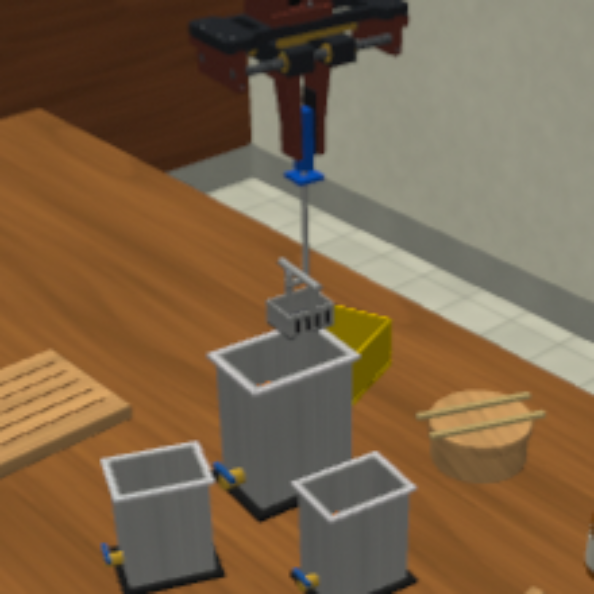

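Crop: the basket hangs on the hook at about (300,300), clear of the tank mouth. I'm carrying it to the board now.

Emit:
play_rows(plan="0 0.89 -0.71 0 0 0 0;0 0.89 -0.71 0 0 0 0;0 1.79 -1.41 0 0 0 0;0 1.79 -1.41 0 0 0 0;0 1.79 -1.41 0 0 0 0;0 1.79 -1.41 0 0 0 0;0 1.79 -1.41 0 0 0 0;0 1.79 -1.41 0 0 0 0;0 1.79 -1.41 0 0 0 0;0 1.79 -1.41 0 0 0 0;0 1.79 -1.41 0 0 0 0;0 1.79 -1.41 0 0 0 0;0 1.79 -1.41 0 0 0 0;0 1.79 -1.41 0 0 0 0;0 0.89 -0.71 0 0 0 0;0 0.89 -0.71 0 0 0 0;0 0 0 0 0 0 0;0 0 0 0 0 0 0")

```text
t: 31.42
ee_pos: [462.5, 323.4, 339.9]
orientation: [2.359, 2.075, -0.0]
ft_force: [-0.4, -0.7, -3.6]
width: 13.6
```

```bash
python3 - <<'E'
from h import *
from workcell import *
o=get_obs()
a=np.radians(-7.3)
p=np.array([452.8,324.3])+9*np.array([np.cos(a),np.sin(a)])
togo(o,(*p,70+115.7),-7.3)
i=get_image('side');P=cloud(i)
D=P-o['ee_pos'];m=(abs(D[...,0])<60)&(abs(D[...,1])<50)&(P[...,2]>100)&(P[...,2]<o['ee_pos'][2]-100)
L=(D[m])@R.from_rotvec(o['orientation']).as_matrix()
print('lowest',np.round(np.percentile(P[m][:,2],[1,5,50,95,99]),1), 'basket centre tool xy', np.round((L.min(0)+L.max(0))/2,1),np.round(L.min(0),1),np.round(L.max(0),1))
E
```

```text
at [462.5 323.4 339.9] F [-0.4 -0.7 -3.6] w 13.6 t 31.43
tool y yaw -7.33 tilt 0.01
shift tool cm [-0.03 -0.07 15.42] turn deg [ 0.  0. -0.] shift after turn cm [-0.03 -0.07 15.42]
lowest [172.4 174.7 191.9 228.8 233.8] basket centre tool xy [ -3.4  -7.5 135.1] [-35.9 -33.4 101.4] [ 29.1  18.4 168.8]
```

Emit:
play_rows(plan="0 0 0 0.6 0 0 0;0 0 0 1 0 0 0;0 0 0 1.2 0 0 0;0 0 0 1.2 0 0 0;0 0 0 1.2 0 0 0;0 0 0 1.2 0 0 0;0 0 0 1.2 0 0 0;0 0 0 1.2 0 0 0;0 0 0 1.2 0 0 0;0 0 0 1.2 0 0 0;0 0 0 1.2 0 0 0;0 0 0 1 0 0 0;0 0 0 0.6 0 0 0;0 0 0 0.5 0 0 0;0 0 0 0.3 0 0 0;0 0 0 0 0 0 0;0 0 0 0 0 0 0")

```text
t: 33.6
ee_pos: [462.4, 323.8, 192.2]
orientation: [2.359, 2.075, 0.001]
ft_force: [-0.2, 0.5, -3.7]
width: 14.2
```

Emit:
play_rows(plan="0 0 0 0.1 0 0 0;0 0 0 0.1 0 0 0;0 0 0 0.1 0 0 0;0 0 0 0.1 0 0 0;0 0 0 0.1 0 0 0;0 0 0 0.1 0 0 0;0 0 0 0.1 0 0 0;0 0 0 0.1 0 0 0;0 0 0 0 0 0 0;0 0 0 0 0 0 0")

```text
t: 34.85
ee_pos: [462.3, 323.7, 184.0]
orientation: [2.359, 2.075, 0.0]
ft_force: [0.3, 0.9, -1.8]
width: 13.6
```

Emit:
play_rows(plan="0 0 0 0.2 0 0 0;0 0 0 0.2 0 0 0;0 0 0 0.2 0 0 0;0 0 0 0.2 0 0 0;0 0 0 0.2 0 0 0;0 0 0 0.13 0 0 0;0 0 0 0 0 0 0;0 0 0 0 0 0 0")

```text
t: 35.85
ee_pos: [462.3, 323.7, 172.6]
orientation: [2.359, 2.075, 0.0]
ft_force: [0.1, -0.5, -0.8]
width: 13.4
```

Emit:
play_rows(plan="0 0 0.15 0 0 0 0;0 0 0.15 0 0 0 0;0 0 0.15 0 0 0 0;0 0 0.15 0 0 0 0;0 0 0.15 0 0 0 0;0 0 0 0 0 0 0")

```text
t: 36.6
ee_pos: [469.8, 322.7, 172.6]
orientation: [-2.359, -2.075, -0.0]
ft_force: [-0.0, -0.4, -1.2]
width: 14.1
```

Emit:
play_rows(plan="0 0 0.2 0 0 0 0;0 0 0.2 0 0 0 0;0 0 0.2 0 0 0 0;0 0 0.3 0 0 0 0;0 0 0.3 0 0 0 0;0 0 0.4 0 0 0 0;0 0 0.3 0 0 0 0;0 0 0 0 0 0 0")

```text
t: 37.6
ee_pos: [488.8, 320.3, 172.6]
orientation: [-2.359, -2.075, -0.0]
ft_force: [-0.1, 0.5, -1.3]
width: 13.8
```

```bash
python3 - <<'E'
from h import *
from workcell import *
o=get_obs();togo(o,(462,324,172.6),-7.3)
i=get_image('side');np.savez('side3.npz',**i)
cv2.imwrite('pics/s5.png',cv2.resize(i['pixels'][90:230,90:260,::-1],None,fx=4,fy=4))
E
```

```text
at [488.8 320.3 172.6] F [-0.1  0.5 -1.3] w 13.8 t 37.6
tool y yaw -7.33 tilt 0.01
shift tool cm [ 0.03 -2.7  -0.  ] turn deg [ 0. -0. -0.] shift after turn cm [ 0.03 -2.7  -0.  ]
```

View pics/s5.png

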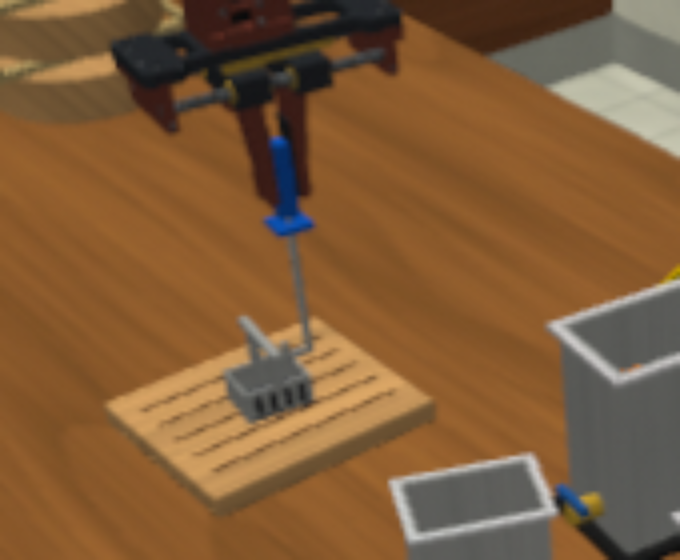

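Crop: the basket stands level on the board at about (268,385), and the hook at (305,348) is clear of the bar. I'm raising the rod and taking it back to the stand.

Emit:
play_rows(plan="0 0 0 -0.4 0 0 0;0 0 0 -0.8 0 0 0;0 0 0 -2 0 0 0;0 0 0 -3 0 0 0;0 0 0 -3 0 0 0;0 0 0 -3 0 0 0;0 0 0 -1 0 0 0;0 0 0 0 0 0 0")

```text
t: 38.65
ee_pos: [488.6, 320.4, 305.0]
orientation: [2.358, 2.075, 0.002]
ft_force: [0.1, 0.6, -1.5]
width: 14.2
```

```bash
python3 - <<'E'
from h import *
from workcell import *
o=get_obs();togo(o,(412.4,-341.9,304.5),8)
E
```

```text
at [488.6 320.4 305. ] F [ 0.1  0.6 -1.5] w 14.2 t 38.65
tool y yaw -7.31 tilt 0.06
shift tool cm [-66.66   0.88   0.  ] turn deg [  0.1  -0.  -15.3] shift after turn cm [-6.452e+01 -1.676e+01  5.000e-02]
```

Emit:
play_rows(plan="0 -2.4 0.03 0 0 0 0;0 -4.59 0.06 0 0 0 0;0 -4.59 0.06 0 0 0 0;0 -4.59 0.06 0 0 0 0;0 -4.59 0.06 0 0 0 0;0 -4.59 0.06 0 0 0 0;0 -4.59 0.06 0 0 0 0;0 -4.59 0.06 0 0 0 0;0 -4.59 0.06 0 0 0 0;0 -4.59 0.06 0 0 0 0;0 -4.59 0.06 0 0 0 0;0 -4.59 0.06 0 0 0 0;0 -4.59 0.06 0 0 0 0;0 -4.59 0.06 0 0 0 0;0 -4.59 0.06 0 0 0 0;0 0 0 0 0 0 -7.7;0 0 0 0 0 0 -7.6;0 0 0 0 0 0 0;0 0 0 0 0 0 0")

```text
t: 41.02
ee_pos: [411.4, -341.8, 303.9]
orientation: [-2.064, -2.367, 0.0]
ft_force: [-0.4, -1.2, -0.8]
width: 13.7
```

```bash
python3 - <<'E'
from h import *
from workcell import *
o=get_obs();togo(o,(412.4,-341.9,154.7),8)
E
```

```text
at [ 411.4 -341.8  303.9] F [-0.4 -1.2 -0.8] w 13.7 t 41.02
tool y yaw 7.83 tilt 0.08
shift tool cm [-0.04  0.11 14.92] turn deg [-0.1 -0.1 -0.2] shift after turn cm [-0.03  0.09 14.92]
```

Emit:
play_rows(plan="0 0 0.1 1 0 0 -0.2;0 0 0 2.5 0 0 0;0 0 0 2.5 0 0 0;0 0 0 2.5 0 0 0;0 0 0 2.5 0 0 0;0 0 0 2 0 0 0;0 0 0 1.4 0 0 0;0 0 0 0.5 0 0 0;0 0 0 0 0 0 0;0 0 0 0 0 0 0")

```text
t: 42.28
ee_pos: [413.6, -342.1, 156.2]
orientation: [2.057, 2.373, 0.0]
ft_force: [-0.8, 0.2, -1.3]
width: 14.0
```

```bash
python3 - <<'E'
from h import *
from workcell import *
o=get_obs();togo(o,(496.6,-330.1,154.7),8)
E
```

```text
at [ 413.6 -342.1  156.2] F [-0.8  0.2 -1.3] w 14.0 t 42.27
tool y yaw 8.18 tilt 0.07
shift tool cm [0.01 8.38 0.16] turn deg [0.  0.1 0.2] shift after turn cm [0.04 8.38 0.15]
```

Emit:
play_rows(plan="0 0 1 0 0 0 0;0 0 1.5 0 0 0 0.1;0 0 1.5 0 0 0 0;0 0 1 0 0 0 0;0 0 1 0 0 0 0;0 0 1 0 0 0 0;0 0 0.8 0 0 0 0;0 0 0.58 0 0 0 0;0 0 0 0 0 0 0;0 0 0 0 0 0 0")

```text
t: 43.52
ee_pos: [495.9, -330.0, 155.5]
orientation: [-2.059, -2.372, 0.0]
ft_force: [-0.4, 0.4, -2.0]
width: 13.8
```

```bash
python3 - <<'E'
from h import *
from workcell import *
o=get_obs();togo(o,(496.6,-330.1,142.7),8)
E
```

```text
at [ 495.9 -330.   155.5] F [-0.4  0.4 -2. ] w 13.8 t 43.52
tool y yaw 8.08 tilt 0.02
shift tool cm [-0.02  0.07  1.28] turn deg [-0.  -0.   0.1] shift after turn cm [-0.02  0.07  1.28]
```

Emit:
play_rows(plan="0 0 0.07 0.3 0 0 0;0 0 0 0.3 0 0 0;0 0 0 0.3 0 0 0;0 0 0 0.2 0 0 0;0 0 0 0.1 0 0 0;0 0 0 0.05 0 0 0;0 0 0 0 0 0 0;0 0 0 0 0 0 0")

```text
t: 44.52
ee_pos: [496.9, -329.9, 143.2]
orientation: [2.059, 2.372, 0.0]
ft_force: [0.1, -0.4, -1.1]
width: 13.8
```

Emit:
play_rows(plan="0 0 0 0.05 0 0 0;0 0 0 0 0 0 0;0 0 0 0 0 0 0")

```text
t: 44.9
ee_pos: [497.0, -329.9, 142.7]
orientation: [2.059, 2.372, 0.0]
ft_force: [-0.6, -0.4, 0.5]
width: 13.9
```

Emit:
play_rows(plan="2 0 0 0 0 0 0;3 0 0 0 0 0 0;5 0 0 0 0 0 0;5 0 0 0 0 0 0;5 0 0 -0.5 0 0 0;5 0 0 -1.5 0 0 0;5 0 0 -3 0 0 0;5 0 0 -4 0 0 0;5 0 0 -4 0 0 0;5 0 0 -2 0 0 0;5 0 0 0 0 0 0;5 0 0 0 0 0 0")

```text
t: 46.4
ee_pos: [496.5, -329.6, 292.1]
orientation: [-2.059, -2.372, 0.0]
ft_force: [-0.2, 0.3, 0.2]
width: 50.0
```

```bash
python3 - <<'E'
from h import *
from workcell import *
i=get_image('side');np.savez('side4.npz',**i);S=cloud(i);q=i['pixels'].astype(int)
b=(q[...,2]>1.6*q[...,0])&(q[...,2]>90)&(abs(S[...,0]-496)<30)&(abs(S[...,1]+330)<30)
box(S,b,'blue');box(S,b&(S[...,2]>176),'grip top')
b=(abs(S[...,0]-453)<60)&(abs(S[...,1]-324)<55)&(S[...,2]>24);box(S,b,'basket');box(S,b&(S[...,2]>64),'bar')
t=get_image('top');P=cloud(t);b=(abs(P[...,0]-453)<60)&(abs(P[...,1]-324)<55)&(P[...,2]>62);box(P,b,'bar top')
for n,r in dict(tub=(165,118,212,175),box=(242,118,280,156),jar=(322,135,346,162)).items():
    A=load('top0.npz')['pixels'][r[1]:r[3],r[0]:r[2]].astype(int);B=t['pixels'][r[1]:r[3],r[0]:r[2]].astype(int);print(n,abs(A-B).mean())
c=np.zeros((400,790,3),np.uint8);x=i['pixels'][...,::-1]
c[:,:390]=cv2.resize(x[220:340,290:407],(390,400));c[:,400:]=cv2.resize(x[140:260,100:217],(390,400));cv2.imwrite('pics/s6.png',c)
E
```

```text
blue 288 c [ 495.5 -330.5] sz [26.3 25.1] ang 9.85 z [123.1 148.  184.4]
grip top 56 c [ 495.7 -331. ] sz [15.7 12.4] ang 10.31 z [177.2 183.5 186.1]
basket 286 c [452.6 321.3] sz [64.7 52.6] ang 79.37 z [25.3 38.4 73.9]
bar 44 c [453.3 321.3] sz [64.6  8.5] ang 82.35 z [67.  72.6 76.2]
bar top 62 c [453.3 324. ] sz [64.7  7.8] ang 83.25 z [68.9 72.3 76.2]
tub 6.032599228567873
box 6.911588180978763
jar 7.159465020576132
```

View pics/s6.png

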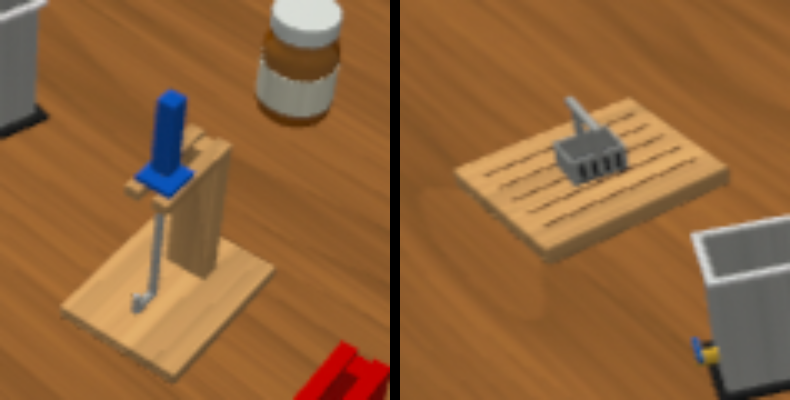

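The final picture shows the rod hanging in the fork at (170,165) and the basket upright in the middle of the board at (590,150). The arm is clear of everything.

```bash
python3 -c "
from workcell import *
print(close_job())"
```

```text
the job is handed in; nothing more can be done
None
```

The job is done and handed in at about 46.5 s of the 72 s allowed; close_job gives no verdict.

**What I did:**
- I took the rod from the wooden stand and hooked the basket's bar in the largest tank.
- I felt the keeper's roof about 19 mm up. The wrist read 13.6 N there, about 10 N above the hanging weight and under the 15 N limit.
- I eased off and followed the roof, which slopes up about 0.1 rad, in light contact of about 2 N or less. Then I lifted the basket straight out, set it on the board, unhooked it and hung the rod back in the fork.

**Last checks:**
- **Basket:** upright, with the bar within about 3 mm of the board's centre. The bar reads about 72.5 mm at its top surface, which fits an axis near 70 mm.
- **Rod:** the grip is within about 1.5 mm of where it hung at the start, its top at about 184 mm as before, and it looks upright in the picture.
- **Gripper:** open and about 150 mm above the release height, with about 0 N at the wrist.

**Checks that were weaker or disagreed:**
- The side and top cameras differ by about 3 mm on the bar's y position, well inside the tolerance.
- The bystander check compared pictures only. The small differences (6 to 7 grey levels) look like noise or shadow. The arm went nowhere near the bystanders, but I did not measure their positions again.
- One script that should have measured the rod just after the grasp failed. I measured the rod after lifting it out instead.

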